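Set the inspection microscope at its focus mark and pinch the cam lever shut

TASK

The inspection microscope has run down to the foot of its sloping rail because the red cam lever on its carriage is open: push the carriage up the rail, lever still open, until its red pointer stands on the line of the yellow index tab, and hold it there so that it does not run back down. Then, without letting it leave the mark, pinch the lever fully shut against the black finger rest, one finger on the rest and the other on the lever. Finish still holding the carriage like that, rest and shut lever squeezed between the fingers, so that I can check the focus; leave the index tab where it is set, and leave the circuit board under the lens and the things around alone.

Things in the scene. Friction and masses are not known exactly. Their poses are not given: they have to be found in the camera images.
- stand: Fixed microscope stand: grey base 165 x 110 mm, steel column 277 mm high at its x = 72 mm, 20 x 20 mm rail 226 mm long sloping down from it to the robot at 35 degrees. Origin on the table, z up. Rail centre line: y = 0, lower end at x = -97, z = 135 mm, rising along (0.819, 0, 0.574). Scale bar on its -y side.
- carriage (a joint): Slide of the microscope carriage, m up the rail: starts at 0 (lower stop), upper stop 0.090. Weighs 0.5 to 0.75 kg; lever open, it runs down (about 3 N) unless held. 'Carriage frame': x up the rail, y as the stand, z square to the rail, leaning 35 degrees back to the robot; origin on the rail's centre line, 45 mm from its lower end at joint 0.
- finger_rest (a point): Middle of the -y face of the black ribbed plate upright on the carriage, at carriage x = -19, y = 4, z = 38; axes as the carriage frame. Plate x = -42 to 4, y = 4 to 12, z = 20 (top plate) to 56 mm. Uphill of it a black shoulder block, x = 2 to 36, y = -20 to 11, z to 49 mm: a finger along the rest's -y face pushes the carriage up by the block's lower face, x = 2.
- cam_lever (a joint): Hinge of the red cam lever: 0 shut (parallel to the rest), grows as it opens to +y; starts 0.52 to 0.60, stop 0.62. Pivot square to the rail at carriage x = 20, y = 22.4 mm. Stiff, stays where left (0.12 N m); from 0.45 down its cam presses a brass shoe on the rail and it takes up to 0.25 N m, 5 to 9 N at a finger by the block. Goes over centre at 0.1, then stays shut.
- lever_paddle (a point): Middle of the outer (+y) face of the red lever handle, 43 mm from the pivot; axes turn with the lever (shut: carriage frame). Handle 40 mm long along x, 11.5 thick, 32 tall (carriage z = 24 to 56 mm). Shut, rest plus lever are 23 mm thick (carriage y = 4 to 27, 3 mm gap between); open, a pinch by the block must span about 55 mm.
- pinch (a point): Grip point of the shut pinch, fixed on the carriage: carriage x = -11, y = 15.5, z = 45 mm, axes as the carriage frame. With fingers pointing along -z (35 degrees forward of straight down) and closing along y, 20 mm wide fingers here just clear the block, and tips up to 22 mm past this point clear the top plate.
- pointer (a point): Tip of the carriage's thin red pointer (3 mm wide) above the scale bar; axes as the carriage frame.
- index_mark (a point): Black line across the top of the yellow index tab (8 mm wide) on the scale bar; axes as the carriage frame, x along the rail. The pointer is on the mark when both are at the same x.
- index_tab (a joint): Where the index tab is set on the scale bar, m along the rail, 0.035 to 0.075: the pointer is on its line when joint carriage reads the same. Stays put unless pushed.
- board: Small circuit board 49 x 64 x 14 mm with tall parts, lying loose on the table under the lens, some 170 mm in front of the stand's origin. Leave it.
- tweezers: Steel tweezers, 113 mm long, lying on the right of the board. Leave them.
- flux_bottle: White dropper bottle with a red tip, 36 mm wide, 88 mm high, upright on the right. Leave it.
- solder_reel: Reel of solder, 47 mm across, 28 mm high, further right. Leave it.

How it is judged:
On the way, in this order (a step that is already met when the one before it is completed fails the run):
1. the carriage is held with its pointer within 3.5 mm of the index line, the lever still open (x of pointer in the frame of index_mark between -0.0035 and 0.0035 m and value of joint cam_lever above 0.35 rad), for 0.3 s.
2. the lever is fully shut, pinched against the finger rest, with the pointer within 4 mm of the index line (x of pointer in the frame of index_mark between -0.004 and 0.004 m and value of joint cam_lever below 0.07 rad and contact force between the fingers and finger_rest_plate above 1.5 N and contact force between the fingers and lever_handle above 1.5 N), for 0.3 s.
At the end, for the whole second after the job is handed in: Pointer within 4 mm of the index line, carriage still (under 10 mm/s); lever within 0.07 rad of shut; fingers press finger rest and lever with over 1.5 N each; index tab moved under 3 mm, board under 8 mm, tweezers, bottle and reel under 20 mm (all of step 2 and velocity of joint carriage between -0.01 and 0.01 m/s and distance of index_mark from where it was at the start of the episode below 0.003 m and distance of board from where it was at the start of the episode below 0.008 m and distance of each of tweezers, flux_bottle, solder_reel from where it was at the start of the episode below 0.02 m); the arm keeps its last pose, push and grip.
It fails at once if the lever is closed (below 0.25 rad) while the pointer is more than 7 mm off the index line (value of joint cam_lever below 0.25 rad and not (x of pointer in the frame of index_mark between -0.007 and 0.007 m)).
It fails at once if the carriage runs back down the rail (faster than 0.12 m/s) (velocity of joint carriage below -0.12 m/s).
It fails at once if the index tab is shifted by more than 3 mm (distance of index_mark from where it was at the start of the episode above 0.003 m).
It fails at once if the circuit board is shifted by more than 8 mm (distance of board from where it was at the start of the episode above 0.008 m).
It fails at once if tweezers, bottle or reel are shifted by more than 20 mm (distance of any of tweezers, flux_bottle, solder_reel from where it was at the start of the episode above 0.02 m).
It also fails if it takes over 48 s, if anything falls off the work surface, if the arm or the gripper's body presses on something with over 40 N, if the wrist force passes 120 N, or if a joint passes its speed limit or range.

ROBOT

A 6-joint arm with a two-finger parallel gripper is mounted at the origin on a cart in front of the work surface, level with it; the furniture and walls round the work are solid. World frame = base frame: x ahead of the robot, y to its left, z up, the work surface at z = 0. Lengths are in m, angles in rad, forces in N, time in s.
With the tool pointing down it reaches from about 0.325 to 0.925 m from the base axis. Payload 3.1 kg.
Tool frame: the origin (TCP) lies midway between the tips of the shut fingers; the grasp point (between the pads) lies 19 mm behind it; z points along the fingers, y is the line along which they close (so a half turn about z gives the same grasp; the last joint's range is limited). The gripper opens to 85 mm and grips with 20 to 120 N. Pads are 22 mm wide; open, the fingers measure 114 mm over their backs; the gripper's body (76 mm by 85 mm) begins 54 mm behind the grasp point. The pads swing forward as they close: fully open they stand 13 mm farther back than shut.
Start: joints at [-1.287, 0.217, 1.613, -0, 1.311, -0.112], TCP at [0.241, -0.577, 0.231] pointing down, gripper open.
Joint ranges: [-2.75, 2.75], [-0.78, 2.1], [0.31, 2.55], [-1.13, 4.27], [0.13, 2.63], [-2.58, 2.58]. Speed limits (rad/s): [2.79, 2.79, 3.14, 3.14, 3.14, 3.14].

INTERFACE

Orientations are given as a unit quaternion [w, x, y, z].
In Python, from cell import manip, imaging gives the robot as it stands.
- The arm moves only by the tool send_rows, never from a script. Its argument "deltas" is a list of rows, each a list of 3 entries, a list of its own where there are three numbers: the shift along the tool's x, y, z in m, then the turn, a rotation vector about the tool's x, y, z in rad, then the opening, from 0 (shut) to 1 (fully open). A call has 1 to 20 rows; each row is the pose to reach, as a shift and turn from the pose commanded when the call began, along the tool's axes at that moment; what a row does not reach only later rows make up. A row lasts 1/8 s, in which the tool goes at most 62.5 mm and 10.7 degrees, less where a joint would pass 70% of its speed; a pose out of reach is approached as far as the arm can. A call with a gripper value outside its range is refused whole. The fingers move at their own pace and stop on an object; "grip_force" is the grip in N (left out, the last holds). Time passes only in rows, so rows that repeat a pose let the fingers close. It gives the time, the measured TCP pose, the force, the opening and the grip force at its end, in the units of the state.
- manip.get_obs(): the state, without advancing time (a new reading comes with each control period).
- imaging.read_camera(name): name is "side" or "top"; returns a dict with "pixels" (400x640x3 uint8, red, green, blue), "intrinsics" (3x3 intrinsics, pixels), "position" and "attitude" of the camera in the world. Camera axes: x right, y up, looking along -z (the intrinsics and any distortion apply to the point x, -y, -z); pixel columns grow to the right and rows downward; lengths in m; the calibration is good to about 2 mm. A picture is of the moment at which its call begins. There is no depth.
- manip.hand_in(): hands the job in; it is judged then, once.
The state is a dict: "t": time; "joint_pos": joint angles; "joint_vel": joint speeds; "joint_efforts": joint torques, N m; "tcp_pos": TCP position; "orientation": TCP orientation; "ft_force": force on the tool from outside, world axes, zero at the start; "moment": the same for the moment, N m; "grip_width": finger opening in m; "grip_force": force on a finger pad.
Only numpy, scipy, OpenCV 4.12 (cv2) and the standard library are available. Lean on these libraries where they do the work, as an engineer would, in place of code of your own. Each camera call takes 0.05 s, during which the arm holds its last target. There are 200 camera calls.

## Working session

There is one attempt and no reset: what is moved stays moved. The work goes in short steps, Python scripts to look and compute and a tool call to move; the robot and the scene stay as the last step left them, time stands still between calls to the robot, and variables do not carry over. Pictures are saved under pics/ and viewed, at most 10 in all, crops included, and the job is handed in when it is done.

Besides the shell and the picture viewer there is one more tool, called after "Emit:" as name(argument=value, ...), one argument or row to a line, values as JSON. send_rows: Moves the arm, as the interface text tells. Its arguments: {"type":"object","properties":{"deltas":{"type":"array","items":{"type":"array"}},"grip_force":{"type":"number"}},"required":["deltas"]}

```bash
mkdir -p pics; ls
python3 - <<'E'
from cell import manip, imaging
import cv2
print(manip.get_obs())
for n in("side","top"):
    r=imaging.read_camera(n); cv2.imwrite(f"pics/{n}0.png",r["pixels"][:,:,::-1])
    print(n,r["intrinsics"],r["position"],r["attitude"],[k for k in r])
E
```

```text
pics
{'t': 0.0, 'joint_pos': array([-1.28716953e+00,  2.17766055e-01,  1.61495585e+00,  2.97861617e-05,
        1.31130125e+00, -1.12196180e-01]), 'joint_vel': array([ 1.60226214e-04, -1.02496724e-03,  7.76849075e-04, -4.25461677e-05,
        6.44825449e-04,  5.90741784e-04]), 'joint_efforts': array([-3.53626083e-04, -3.96846306e+01, -3.03856659e+01, -2.02286196e-04,
        9.65807587e-03, -6.18593843e-08]), 'tcp_pos': array([ 0.24077754, -0.5758623 ,  0.22994956]), 'orientation': array([-1.21201977e-03,  9.80479394e-01,  1.96618111e-01, -8.97010032e-05]), 'ft_force': array([ 0.3479253 , -0.06542046, -0.48670063]), 'moment': array([ 0.00917899,  0.00030466, -0.04632351]), 'grip_force': 0.0, 'grip_width': 0.08542666547028975}
side [[361.58682735   0.         316.44452104]
 [  0.         361.58682735 202.56744848]
 [  0.           0.           1.        ]] [0.17987082 0.63115083 0.56138827] [-0.20532935 -0.10862873  0.49164924  0.83923816] ['pixels', 'intrinsics', 'position', 'attitude']
top [[438.66226146   0.         324.77914287]
 [  0.         438.66226146 201.72748573]
 [  0.           0.           1.        ]] [ 0.43161833 -0.02589824  1.06621546] [ 0.71354823  0.01670899 -0.01955421 -0.70013382] ['pixels', 'intrinsics', 'position', 'attitude']
```

View pics/side0.png

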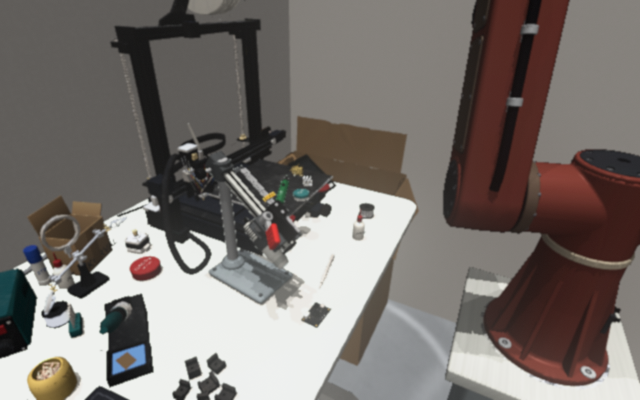

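View pics/top0.png

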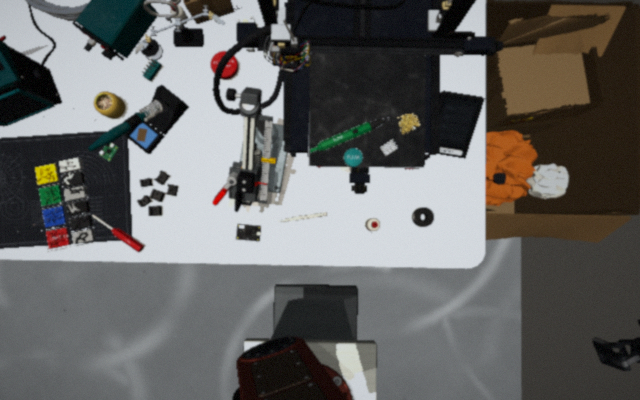

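The top view (x up the image, -y to the right) has the stand column at about (250,95), the rail running down to about (245,205), the red lever at (222,193), the yellow tab at (268,160) and the board at (248,231). I'll enlarge both views.

Run:
```python
import cv2
a=cv2.imread("pics/top0.png")[80:250,190:310]; b=cv2.imread("pics/side0.png")[140:310,190:350]
f=lambda i:cv2.resize(i,None,fx=3.5,fy=3.5,interpolation=cv2.INTER_CUBIC)
a=cv2.resize(a,None,fx=3,fy=3,interpolation=cv2.INTER_CUBIC);b=cv2.resize(b,None,fx=2.7,fy=3,interpolation=cv2.INTER_CUBIC)
cv2.imwrite("pics/z0.png",cv2.hconcat([a,b]))
```

```text
(no output)
```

View pics/z0.png

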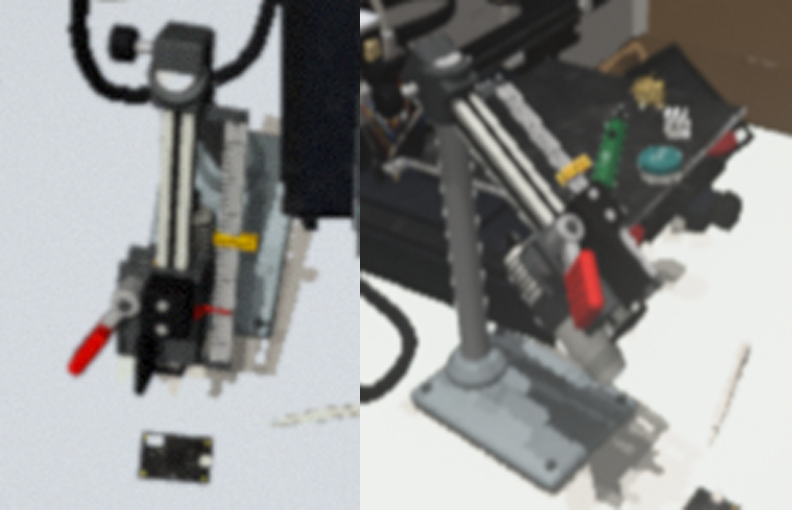

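The enlarged crop shows these features (zoomed pixels):
- **Top:** block top edge at y=272 from x=145 to 193, pointer tip at (232,312), tab at (235,241), rest end at (141,388).
- **Side:** base corners at (415,395), (555,490) and (640,405), column foot at (475,360), lever at (585,290).

Next I fit the stand pose to these.

```bash
cat > h.py <<'E'
import numpy as np, cv2
from scipy.spatial.transform import Rotation as R
from scipy.optimize import least_squares
from cell import manip, imaging
CAM={"side":(361.587,316.44,202.57,[0.17987082,0.63115083,0.56138827],[-0.20532935,-0.10862873,0.49164924,0.83923816]),
"top":(438.662,324.78,201.73,[0.43161833,-0.02589824,1.06621546],[0.71354823,0.01670899,-0.01955421,-0.70013382])}
def proj(n,p):
    f,cx,cy,t,q=CAM[n]; c=R.from_quat(q,scalar_first=True).inv().apply(np.atleast_2d(p)-t)
    return np.c_[cx+f*c[:,0]/-c[:,2], cy+f*c[:,1]/c[:,2]]
S35,C35=np.sin(np.radians(35)),np.cos(np.radians(35))
Rc=np.array([[C35,0,-S35],[0,1,0],[S35,0,C35]])  # carriage axes in stand
def car(p,j=0): # carriage mm -> stand m
    o=np.array([-.097,0,.135])+(.045+j)*Rc[:,0]
    return o+Rc@(np.array(p)/1000.)
def stand2w(P,s): # P=(x,y,yaw)
    return R.from_euler('z',P[2]).apply(np.atleast_2d(s))+[P[0],P[1],0]
E
cat > fit.py <<'E'
from h import *
T=lambda u,v:(190+u/3,80+v/3)
S=lambda u,v:(190+(u-360)/2.7,140+v/3)
def pts(bx): return [
("top",car([36,11,49]),T(145,272)),("top",car([36,-20,49]),T(193,272)),
("top",car([-42,8,56]),T(141,388)),
("top",np.array([-.097,0,.135])+.18*Rc[:,0]+.01*Rc[:,2],T(180,140)),
("side",[.072,0,.012],S(475,362)),
("side",[bx+.0825,.055,.008],S(413,395)),("side",[bx-.0825,.055,.008],S(555,487)),("side",[bx-.0825,-.055,.008],S(640,402))]
def res(v):
    r=[]
    for n,s,uv in pts(v[3]): r+=list(proj(n,stand2w(v,s))[0]-uv)
    return np.array(r)
o=least_squares(res,[.53,.12,0,0.02],loss='soft_l1')
print(o.x); print(o.fun.reshape(-1,2).round(1)) if False else print(res(o.x).reshape(-1,2).round(1))
P=o.x[:3]
for n,p in [("pinch",[-11,15.5,45]),("pivot",[20,22.4,58])]:
    w=stand2w(P,car(p)); print(n,w,proj("top",w),proj("side",w))
# pointer/tab from both cameras: solve carriage (x,y,z)
def tri(ut,us):
    f=lambda c:np.r_[proj("top",stand2w(P,car(c)))[0]-ut,proj("side",stand2w(P,car(c)))[0]-us]
    q=least_squares(f,[0,-40,10]);return q.x,q.fun
print(tri(T(235,241),S(574,169)))
E
python3 fit.py
```

```text
[ 0.58480476  0.12029999 -0.14376782  0.00922147]
[[-0.2  1.9]
 [-0.4  4.5]
 [ 0.5 -1.1]
 [ 0.8 -8.5]
 [-0.3  0.5]
 [-0.9 -0.2]
 [-0.2  0.1]
 [ 1.   0.1]]
pinch [[0.4930454  0.14924526 0.19136344]] [[235.72037506 191.78801344]] [[279.6597814  223.38273099]]
pivot [[0.51178615 0.15350415 0.21979329]] [[230.88885492 181.00089127]] [[269.32450404 208.91359204]]
(array([ 54.10541756, -39.04718637,  11.82347838]), array([-0.20762216, -0.40072069,  0.46592041,  0.07709167]))
```

```bash
cat > fit2.py <<'E'
from fit import *
def res2(v):
    r=res(v); r[6:8]*=[1,0]; return r
o=least_squares(res2,o.x,loss='soft_l1'); P=o.x[:3]
print(o.x,res(o.x).reshape(-1,2).round(1)); np.save("P.npy",P)
print(tri(T(235,241),S(574,169)))
bl=lambda x0,x1,y0,y1,z:[[x0,y0,z],[x1,y0,z],[x1,y1,z],[x0,y1,z]]
th=.56; pv=np.array([20,22.4]); c,s=np.cos(th),np.sin(th)
lev=[np.r_[pv+np.array([[c,s],[-s,c]])@np.array([a,b]),56] for a,b in [(-63,-6.9),(-23,-6.9),(-23,4.6),(-63,4.6)]]
bx=o.x[3]
polys=[[car(p) for p in q] for q in (bl(2,36,-20,11,49),bl(-42,4,4,12,56),lev,bl(-45,181,-10,10,10))]
polys.append([[bx-.0825,-.055,.01],[bx+.0825,-.055,.01],[bx+.0825,.055,.01],[bx-.0825,.055,.01]])
out=[]
for n,(x0,y0,w,h) in {"top":(190,80,100,130),"side":(190,140,140,130)}.items():
    k=4 if n=="top" else 2.8
    im=cv2.imread(f"pics/{n}0.png")[y0:y0+h,x0:x0+w]; im=cv2.resize(im,None,fx=k,fy=4,interpolation=cv2.INTER_CUBIC)
    for q in polys:
        uv=((proj(n,stand2w(P,q))-[x0,y0]+.5)*[k,4]).round().astype(np.int32)
        cv2.polylines(im,[uv],True,(0,255,0),1,cv2.LINE_AA)
    out.append(im)
cv2.imwrite("pics/ov.png",cv2.hconcat(out))
E
python3 fit2.py
```

```text
[ 0.58480476  0.12029999 -0.14376782  0.00922147]
[[-0.2  1.9]
 [-0.4  4.5]
 [ 0.5 -1.1]
 [ 0.8 -8.5]
 [-0.3  0.5]
 [-0.9 -0.2]
 [-0.2  0.1]
 [ 1.   0.1]]
pinch [[0.4930454  0.14924526 0.19136344]] [[235.72037506 191.78801344]] [[279.6597814  223.38273099]]
pivot [[0.51178615 0.15350415 0.21979329]] [[230.88885492 181.00089127]] [[269.32450404 208.91359204]]
(array([ 54.10541756, -39.04718637,  11.82347838]), array([-0.20762216, -0.40072069,  0.46592041,  0.07709167]))
[ 0.58742374  0.12019832 -0.14367095  0.0065724 ] [[-0.1  0.6]
 [-0.3  3.2]
 [ 0.6 -2.4]
 [ 0.9 -9.9]
 [-1.2  0.1]
 [-1.  -0.2]
 [-0.3  0.2]
 [ 1.   0.2]]
(array([ 54.10541756, -39.04718637,  11.82347838]), array([-0.20762216, -0.40072069,  0.46592041,  0.07709167]))
```

View pics/ov.png

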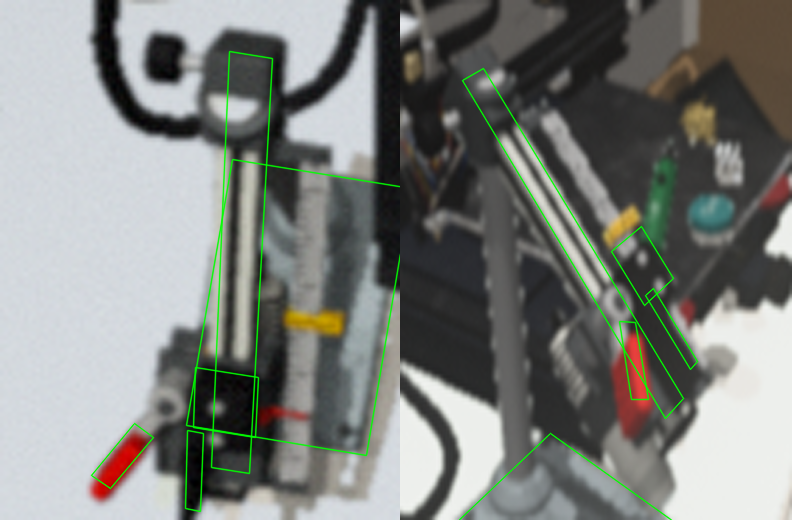

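The overlay shows my yaw is wrong: the block edge and rail are less rotated than the fit. I'll take a sharper averaged look to get better features.

Run:
```python
from h import *
out=[]
for n,(x0,y0,w,h) in {"top":(212,110,68,100),"side":(225,165,65,100)}.items():
    a=np.mean([imaging.read_camera(n)["pixels"].astype(float) for _ in range(8)],0)
    np.save(n+".npy",a); a=a[y0:y0+h,x0:x0+w,::-1]
    a=255*(a/255)**.6
    im=cv2.resize(a.clip(0,255).astype(np.uint8),None,fx=6,fy=6,interpolation=cv2.INTER_LANCZOS4)
    for k in range(0,w,10): cv2.putText(im,str(x0+k),(k*6,8),0,.3,(0,0,255)); im[::8,k*6+3]=(255,0,255)
    for k in range(0,h,10): cv2.putText(im,str(y0+k),(0,k*6+3),0,.3,(0,0,255)); im[k*6+3,::8]=(255,0,255)
    out.append(im)
cv2.imwrite("pics/z1.png",cv2.hconcat(out)[:600,:800])
```

```text
(no output)
```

View pics/z1.png

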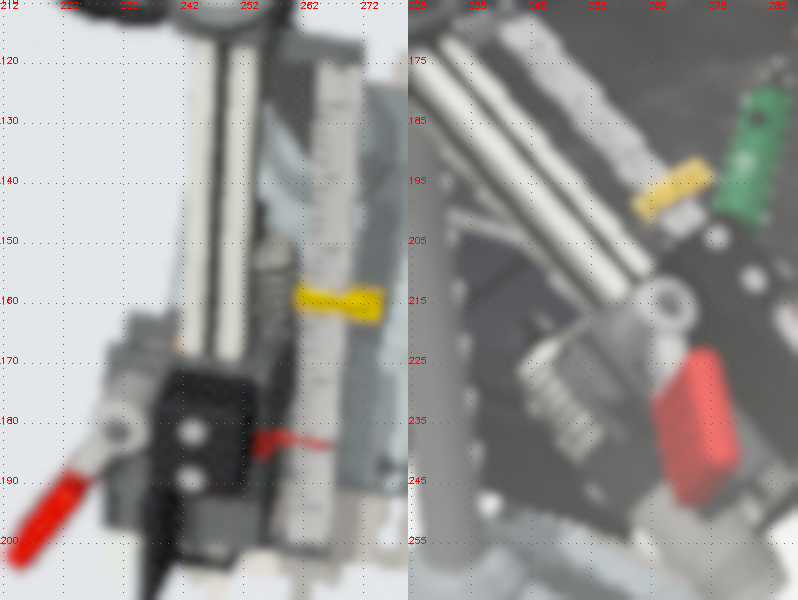

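```bash
cat > fit3.py <<'E'
from h import *
T=lambda u,v:(212+(u-3)/6,110+(v-3)/6)
S=lambda u,v:(225+(u-411)/6,165+(v-3)/6)
def lev(th,a,b,z):
    c,s=np.cos(th),np.sin(th); return car([20+c*a+s*b,22.4-s*a+c*b,z])
rail=lambda d,y:np.array([-.097,y,.135])+d*Rc[:,0]+.01*Rc[:,2]
def pts(v):
    th,pz=v[3],v[4]
    return [("top",car([36,11,49]),T(160,370)),("top",car([36,-20,49]),T(257,380)),
    ("top",car([20,22.4,pz]),T(118,425)),("side",car([20,22.4,pz]),S(667,303)),
    ("side",lev(th,-23,4.6,56),S(690,352)),("side",lev(th,-63,4.6,56),S(712,470)),
    ("side",lev(th,-23,4.6,24),S(655,400)),("side",lev(th,-63,4.6,24),S(685,507)),
    ("top",lev(th,-63,-1,56),T(20,562)),("top",lev(th,-23,-1,56),T(80,487))]
def res(v):
    r=np.ravel([proj(n,stand2w(v,s))[0]-uv for n,s,uv in pts(v)])
    for u,vv in ((224,50),(212,340)):   # rail centre line: distance in column
        d=np.linspace(.05,.22,40); q=proj("top",stand2w(v,[rail(t,0) for t in d]))
        uv=T(u,vv); i=np.argsort(q[:,1]); r=np.r_[r,np.interp(uv[1],q[i,1],q[i,0])-uv[0]]
    return r
o=least_squares(res,[.58,.12,-.08,.56,56],loss='soft_l1',x_scale=[.1,.1,.1,.1,10])
if __name__=="__main__":
    print(o.x); r=res(o.x); print(r[:-2].reshape(-1,2).round(1),r[-2:]); P=o.x[:3]; np.save("P.npy",P)
    # pointer from top, with y,z assumptions ; tab from both
    def tri(ut,us):
        f=lambda c:np.r_[proj("top",stand2w(P,car(c)))[0]-ut,proj("side",stand2w(P,car(c)))[0]-us]
        q=least_squares(f,[0,-40,10]);return q.x.round(1),q.fun.round(1)
    print("tab L",tri(T(297,298),S(640,210)),"R",tri(T(383,305),S(712,178)))
    for z in (10,15,20,25):
        inv=lambda uv:least_squares(lambda c:proj("top",stand2w(P,car([c[0],c[1],z])))[0]-uv,[0,-40]).x.round(1)
        print(z,"ptr",inv(T(330,447)),"tab",inv(T(340,301)))
E
python3 fit3.py
```

```text
[ 0.58150709  0.1235165  -0.1264001   0.51301193 44.49163723]
[[-1.2  3.2]
 [-1.5  3.9]
 [ 0.5 -0.7]
 [-0.1 -1.3]
 [-0.5 -1.9]
 [ 1.5 -2. ]
 [-1.6 -1.2]
 [-1.4  0.2]
 [ 0.3  0.9]
 [-0.1  0. ]] [-0.15338615  0.35185779]
tab L (array([ 57. , -25.8,   8.4]), array([-0.5, -0.9,  1.1,  0.2])) R (array([ 56.1, -56.4,   9.2]), array([ 0.3,  0.7, -0.8, -0.1]))
10 ptr [  1. -41.] tab [ 57.1 -41.5]
15 ptr [  4.  -41.8] tab [ 59.7 -42.3]
20 ptr [  7.  -42.6] tab [ 62.4 -43.1]
25 ptr [  9.9 -43.4] tab [ 65.  -43.9]
```

```bash
sed -i 's/    return r$/    r[1]=r[3]=0; r[0]=r[0]*0; r[2]*=0; return r/' fit3.py; python3 fit3.py
cat > ov.py <<'E'
import sys; from fit3 import *
P=o.x
bl=lambda x0,x1,y0,y1,z:[car(p) for p in [[x0,y0,z],[x1,y0,z],[x1,y1,z],[x0,y1,z]]]
L=lambda z:[lev(P[3],a,b,z) for a,b in [(-63,-6.9),(-23,-6.9),(-23,4.6),(-63,4.6)]]
polys=[bl(2,36,-20,11,49),bl(-42,4,4,12,56),L(56),L(24),bl(-45,181,-10,10,10),bl(2,36,-20,11,20),[[-.0825+.0,-.055,.01],[.0825,-.055,.01],[.0825,.055,.01],[-.0825,.055,.01]]]
out=[]
for n,(x0,y0,w,h) in {"top":(205,110,80,120),"side":(225,165,80,120)}.items():
    k=5; a=np.load(n+".npy")[y0:y0+h,x0:x0+w,::-1]; a=255*(a/255)**.5
    im=cv2.resize(a.clip(0,255).astype(np.uint8),None,fx=k,fy=k,interpolation=cv2.INTER_CUBIC)
    for q in polys:
        uv=((proj(n,stand2w(P,q))-[x0,y0]+.5)*k).round().astype(np.int32)
        cv2.polylines(im,[uv],True,(0,255,0),1,cv2.LINE_AA)
    out.append(im)
cv2.imwrite("pics/ov2.png",cv2.hconcat(out))
E
python3 ov.py
```

```text
[ 0.5794096   0.12356369 -0.14479734  0.49165628 43.07332787]
[[-0.   0. ]
 [-0.   0. ]
 [ 0.  -0.3]
 [-0.1 -0.3]
 [-0.2 -1.3]
 [ 1.9 -1.3]
 [-1.2 -0.6]
 [-0.8  0.8]
 [-0.2  1.7]
 [-0.7  0.8]] [0.30866908 0.01462909]
tab L (array([ 59.1, -25.9,   6.9]), array([-0.5, -0.9,  1.1,  0.2])) R (array([ 58.7, -56.5,   7.4]), array([ 0.3,  0.7, -0.8, -0.1]))
10 ptr [  4.3 -42.2] tab [ 60.3 -41.8]
15 ptr [  7.3 -43. ] tab [ 63.  -42.6]
20 ptr [ 10.3 -43.8] tab [ 65.6 -43.5]
25 ptr [ 13.3 -44.7] tab [ 68.2 -44.3]
```

View pics/ov2.png

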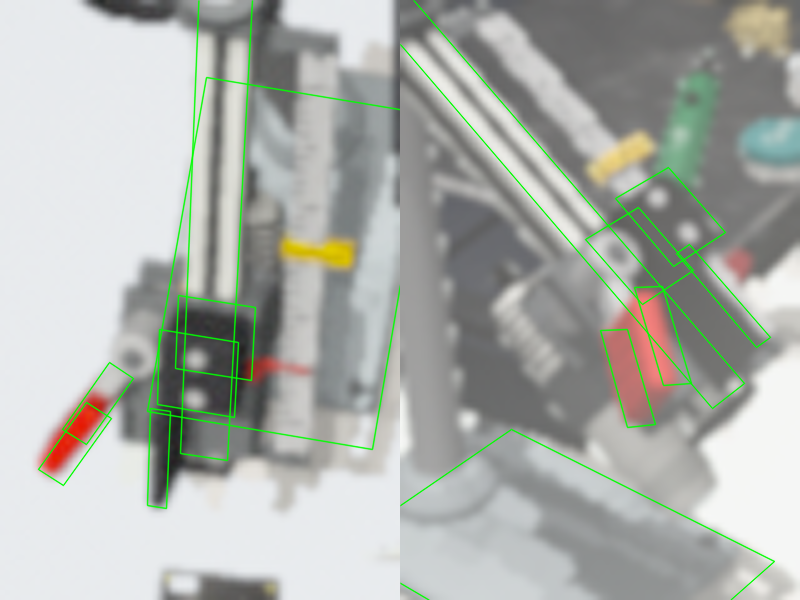

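The overlay fits well: rest tip, lever and block are within about 1 px. Pointer to tab is about 55 mm along the rail. Now the approach pose.

```bash
cat >> h.py <<'E'
def plan(c, j=0):
    """delta from present measured pose to TCP at carriage-mm c (tool x=X,y=-Y,z=-Z)"""
    P=np.load("P.npy"); ob=manip.get_obs(); R0=R.from_quat(ob["orientation"],scalar_first=True)
    Rg=R.from_euler('z',P[2])*R.from_matrix(Rc@np.diag([1,-1,-1.]))
    g=stand2w(P,car(c,j))[0]
    print("goal",g.round(4),"d",R0.inv().apply(g-ob["tcp_pos"]).round(4),"rot",(R0.inv()*Rg).as_rotvec().round(4))
def where():
    P=np.load("P.npy"); ob=manip.get_obs()
    w=R.from_euler('z',-P[2]).apply(ob["tcp_pos"]-[P[0],P[1],0])
    f=R.from_matrix(Rc).inv().apply(R.from_euler('z',-P[2]).apply(ob["ft_force"]))
    c=1000*Rc.T@(w-car([0,0,0])); print("t",round(ob["t"],2),"TCP in carriage0 mm",c.round(1),"F",f.round(1),"w",round(ob["grip_width"],4),"gf",ob["grip_force"])
E
python3 - <<'E'
from h import *
P=np.load("P.npy")
for u,v in ((316,60),(293,440)):
    uv=(205+u/5-.5,110+v/5-.5); print("bar",least_squares(lambda c:proj("top",stand2w(P,car([c[0],c[1],4])))[0]-uv,[0,-40]).x)
where(); plan([-14,32,120]); plan([-14,32,26])
E
```

```text
bar [137.50762974 -34.42010721]
bar [-33.34964711 -36.21652221]
t 0.9 TCP in carriage0 mm [-101.8 -741.7  157.4] F [0.1 0.8 0.3] w 0.0853 gf 0.0
goal [0.4451 0.1755 0.2511] d [ 0.4783 -0.6154 -0.0198] rot [-0.165   0.5957  0.5235]
goal [0.4984 0.1677 0.1741] d [ 0.5245 -0.5876  0.0572] rot [-0.165   0.5957  0.5235]
```

Run:
```python
from h import *
ob=manip.get_obs(); R0=R.from_quat(ob["orientation"],scalar_first=True)
print(R0.inv().apply(np.array([.44,-.15,.28])-ob["tcp_pos"]))
```

```text
[ 0.3481218  -0.31697135 -0.04866657]
```

Emit:
send_rows(
  deltas=[
    [[0.035,-0.032,-0.005],[0,0,0],1],
    [[0.07,-0.063,-0.01],[0,0,0],1],
    [[0.104,-0.095,-0.015],[0,0,0],1],
    [[0.139,-0.127,-0.02],[0,0,0],1],
    [[0.174,-0.158,-0.025],[0,0,0],1],
    [[0.209,-0.19,-0.03],[0,0,0],1],
    [[0.244,-0.222,-0.035],[0,0,0],1],
    [[0.278,-0.253,-0.04],[0,0,0],1],
    [[0.313,-0.285,-0.045],[0,0,0],1],
    [[0.348,-0.317,-0.049],[0,0,0],1],
    [[0.361,-0.347,-0.046],[-0.016,0.06,0.052],1],
    [[0.374,-0.377,-0.043],[-0.033,0.119,0.105],1],
    [[0.387,-0.406,-0.04],[-0.05,0.179,0.157],1],
    [[0.4,-0.436,-0.037],[-0.066,0.238,0.209],1],
    [[0.413,-0.466,-0.035],[-0.082,0.298,0.262],1],
    [[0.426,-0.496,-0.032],[-0.099,0.357,0.314],1],
    [[0.439,-0.526,-0.029],[-0.116,0.417,0.366],1],
    [[0.452,-0.555,-0.026],[-0.132,0.477,0.419],1],
    [[0.465,-0.585,-0.023],[-0.148,0.536,0.471],1],
    [[0.478,-0.615,-0.02],[-0.165,0.596,0.524],1],
  ],
)

```text
t: 3.4
tcp_pos: [0.4448, 0.176, 0.2519]
orientation: [0.021, 0.951, -0.07, 0.302]
ft_force: [0.3, -0.1, 0.0]
grip_width: 0.0853
grip_force: 0.0
```

Run:
```python
from h import *
where(); plan([-14,32,120]); print(manip.get_obs()["joint_pos"])
out=[]
for n,(x0,y0,w,h) in {"top":(190,110,110,150),"side":(200,120,110,150)}.items():
    a=imaging.read_camera(n)["pixels"][y0:y0+h,x0:x0+w,::-1].astype(float); a=255*(a/255)**.6
    out.append(cv2.resize(a.astype(np.uint8),None,fx=3.6,fy=4,interpolation=cv2.INTER_CUBIC))
cv2.imwrite("pics/a1.png",cv2.hconcat(out))
```

```text
t 3.4 TCP in carriage0 mm [-13.8  32.4 120.9] F [ 0.3 -0.1 -0.1] w 0.0853 gf 0.0
goal [0.4451 0.1755 0.2511] d [-0.0002  0.0004  0.0009] rot [-0.0006 -0.0034 -0.0027]
[ 0.42936718 -0.43563073  2.27208081 -0.44140489  0.82054292  2.37136235]
```

View pics/a1.png

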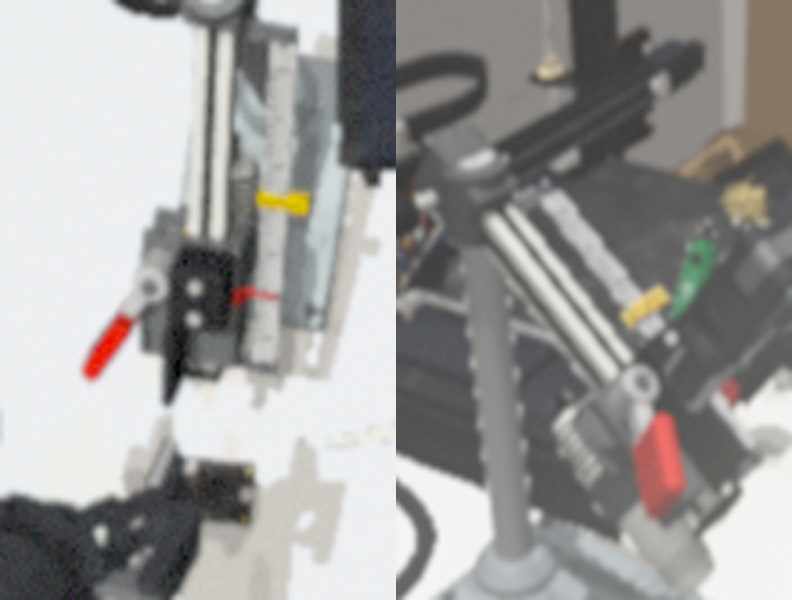

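Run:
```python
from h import *
P=np.load("P.npy"); ob=manip.get_obs(); R0=R.from_quat(ob["orientation"],scalar_first=True)
for n,c in [("tcp",[0,0,0]),("f-y",[0,.043,-.013]),("f+y",[0,-.043,-.013]),("body",[0,0,-.073])]:
    w=ob["tcp_pos"]+R0.apply(c); uv=proj("top",w)[0]; print(n,w.round(3),uv,(uv-[190,110])*[3.6,4])
for n,c in [("rest top",[-42,4,56]),("block",[2,-20,49])]:
    uv=proj("top",stand2w(P,car(c)))[0];print(n,(uv-[190,110])*[3.6,4])
```

```text
tcp [0.443 0.178 0.25 ] [213.14777201 215.94355912] [ 83.33197922 423.77423647]
f-y [0.43  0.137 0.261] [234.15696402 223.53486758] [158.96507046 454.1394703 ]
f+y [0.442 0.222 0.261] [187.86187823 216.15494533] [ -7.69723837 424.61978132]
body [0.402 0.184 0.31 ] [200.30174098 239.32748263] [ 37.08626753 517.30993051]
rest top [171.86026644 404.66350621]
block [220.7909905  331.31442699]
```

The close view puts the -y finger at zoomed (160,455), as predicted by (159,454), so camera and arm agree. The fingers straddle rest and lever with about 15 mm margin each side, so I descend.

Emit:
send_rows(
  deltas=[
    [[-0.001,0,0.012],[0,0,0],1],
    [[-0.002,0,0.024],[0,0,0],1],
    [[-0.002,0,0.036],[0,0,0],1],
    [[-0.002,0,0.048],[0,0,0],1],
    [[-0.002,0,0.06],[0,0,0],1],
    [[-0.002,0,0.072],[0,0,0],1],
    [[-0.002,0,0.084],[0,0,0],1],
    [[-0.002,0,0.094],[0,0,0],1],
    [[-0.002,0,0.094],[0,0,0],1],
  ],
)

```text
t: 4.62
tcp_pos: [0.4964, 0.1671, 0.172]
orientation: [0.022, 0.951, -0.069, 0.299]
ft_force: [-0.2, 0.2, 0.8]
grip_width: 0.085
grip_force: 0.0
```

Run:
```python
from h import *
where()
```

```text
t 4.62 TCP in carriage0 mm [-16.7  31.1  25.4] F [0.2 0.1 0.8] w 0.085 gf 0.0
```

Emit:
send_rows(
  deltas=[
    [[0,-0.004,0],[0,0,0],1],
    [[0,-0.008,0],[0,0,0],1],
    [[0.002,-0.008,0],[0,0,0],1],
    [[0.004,-0.008,0],[0,0,0],1],
    [[0.006,-0.008,0],[0,0,0],1],
    [[0.006,-0.008,0],[0,0,0],1],
  ],
)

```text
t: 5.38
tcp_pos: [0.5019, 0.1745, 0.1758]
orientation: [0.022, 0.951, -0.07, 0.299]
ft_force: [-4.8, 2.2, -0.0]
grip_width: 0.0853
grip_force: 1.6
```

Run:
```python
from h import *
where()
```

```text
t 5.38 TCP in carriage0 mm [-11.   39.2  26. ] F [-4.2  1.5  2.9] w 0.0853 gf 1.6410547842227174
```

Emit:
send_rows(
  deltas=[
    [[0.0015,0,0],[0,0,0],1],
    [[0.003,0,0],[0,0,0],1],
    [[0.0045,0,0],[0,0,0],1],
    [[0.006,0,0],[0,0,0],1],
    [[0.006,0,0],[0,0,0],1],
  ],
)

```text
t: 6.0
tcp_pos: [0.5067, 0.1737, 0.1791]
orientation: [0.022, 0.951, -0.069, 0.299]
ft_force: [-4.4, 1.3, -1.4]
grip_width: 0.0854
grip_force: 2.1
```

Run:
```python
from h import *
where()
```

```text
t 6.0 TCP in carriage0 mm [-5.1 39.1 25.9] F [-4.5  0.6  1.4] w 0.0854 gf 2.129550016106805
```

Emit:
send_rows(
  deltas=[
    [[0.002,0,0],[0,0,0],1],
    [[0.005,0,0],[0,0,0],1],
    [[0.008,0,0],[0,0,0],1],
    [[0.011,0,0],[0,0,0],1],
    [[0.014,0,0],[0,0,0],1],
    [[0.017,0,0],[0,0,0],1],
    [[0.02,0,0],[0,0,0],1],
    [[0.023,0,0],[0,0,0],1],
    [[0.026,0,0],[0,0,0],1],
    [[0.029,0,0],[0,0,0],1],
    [[0.032,0,0],[0,0,0],1],
    [[0.034,0,0],[0,0,0],1],
    [[0.035,0,0],[0,0,0],1],
    [[0.035,0,0],[0,0,0],1],
  ],
)

```text
t: 7.75
tcp_pos: [0.5355, 0.1695, 0.1995]
orientation: [0.022, 0.951, -0.069, 0.299]
ft_force: [-3.4, 1.4, -1.4]
grip_width: 0.0854
grip_force: 2.1
```

```bash
cat > look.py <<'E'
from h import *
import sys
where()
def meas(a):
    r,g,b=a[...,0],a[...,1],a[...,2]; V,U=np.mgrid[:400,:640]
    box=(U>250)&(U<280)&(V>140)&(V<195)
    ye=np.clip(np.minimum(r,g)-b-40,0,None)*box
    rd=np.clip(r-np.maximum(g,b)-25,0,None)*box*(np.minimum(r,g)-b<40)
    # rows around scale bar columns
    tab=[(ye[:,c]*V[:,c]).sum()/ye[:,c].sum() if ye[:,c].sum()>50 else np.nan for c in range(258,278)]
    ptr=[(rd[:,c]*V[:,c]).sum()/rd[:,c].sum() if rd[:,c].sum()>20 else np.nan for c in range(252,272)]
    print("tab258+",np.round(tab,1)); print("ptr252+",np.round(ptr,1))
a=np.mean([imaging.read_camera("top")["pixels"].astype(float) for _ in range(5)],0)
print("start"); meas(np.load("top.npy")); print("now"); meas(a)
s=imaging.read_camera("side")["pixels"].astype(float)
if len(sys.argv)>1:
    out=[cv2.resize((255*(q[y0:y0+h,x0:x0+w,::-1]/255)**.6).astype(np.uint8),None,fx=k,fy=k,interpolation=cv2.INTER_CUBIC) for q,(x0,y0,w,h,k) in ((a,(210,135,80,120,5)),(s,(240,150,80,120,5)))]
    cv2.imwrite(sys.argv[1],cv2.hconcat(out))
E
python3 look.py pics/b1.png
```

```text
t 7.75 TCP in carriage0 mm [30.5 39.2 25.9] F [-3.7  0.9  0.9] w 0.0854 gf 2.0841321066836827
start
tab258+ [  nan   nan   nan 159.2 159.  159.2 159.4 159.6 159.8 160.  160.2 160.2
 160.  160.2 160.3 160.4 160.5 160.2   nan   nan]
ptr252+ [  nan   nan 184.  183.7 183.5 182.9 182.5 182.6 182.7 182.8 183.  183.3
 183.4 183.5 183.6   nan   nan   nan   nan   nan]
now
tab258+ [  nan   nan   nan 159.  159.  159.2 159.5 159.7 159.8 160.  160.2 160.2
 160.1 160.1 160.3 160.4 160.5 160.2   nan   nan]
ptr252+ [  nan   nan   nan 165.8 165.6 165.4 164.9 164.5 164.5 164.7 164.9 165.1
 165.3 165.4 165.5 165.5   nan   nan   nan   nan]
```

View pics/b1.png

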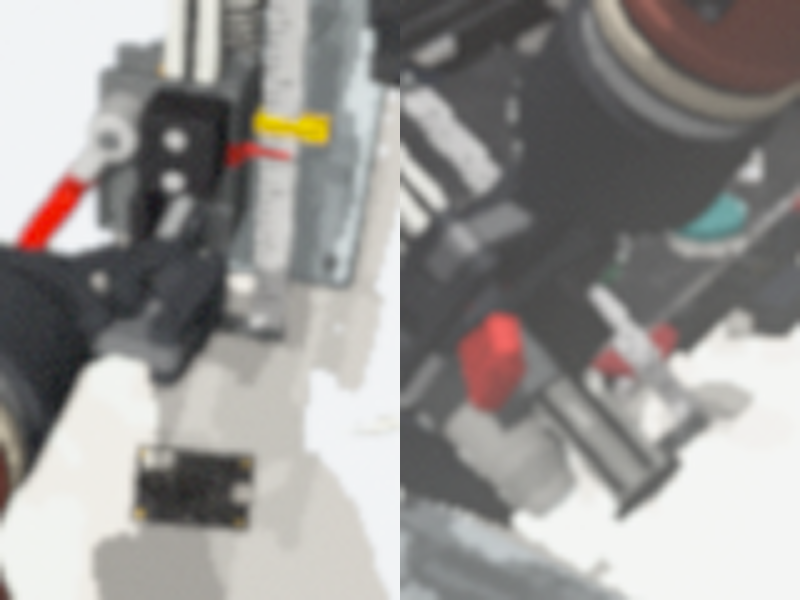

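Run:
```python
from h import *
P=np.load("P.npy")
for z in (8,14): print(z,[proj("top",stand2w(P,car([4+z*.0,-43,z],j)))[0].round(2).tolist() for j in (0,.04,.05,.06)])
a=np.load("top.npy")
for c in (262,264,266,269,271): print(c,a[154:167,c].round().astype(int)[:,:].tolist())
```

```text
8 [[267.07, 183.71], [268.4, 166.55], [268.74, 162.13], [269.08, 157.66]]
14 [[266.48, 185.15], [267.8, 167.93], [268.14, 163.49], [268.48, 159.0]]
262 [[95, 99, 99], [101, 103, 95], [115, 111, 80], [133, 116, 50], [164, 134, 6], [167, 132, 0], [159, 123, 7], [142, 116, 46], [115, 104, 80], [101, 101, 96], [92, 91, 90], [97, 97, 96], [107, 106, 105]]
264 [[132, 132, 130], [126, 125, 122], [137, 136, 129], [149, 142, 110], [184, 162, 53], [191, 154, 0], [171, 132, 0], [165, 130, 34], [141, 125, 87], [134, 131, 123], [129, 130, 127], [136, 138, 135], [137, 138, 135]]
266 [[146, 144, 142], [144, 143, 142], [148, 147, 143], [156, 152, 134], [177, 156, 83], [189, 153, 19], [172, 133, 0], [178, 140, 22], [156, 135, 83], [147, 143, 130], [150, 151, 147], [154, 154, 151], [153, 154, 150]]
269 [[146, 146, 144], [138, 139, 136], [134, 134, 129], [133, 128, 112], [148, 131, 77], [182, 153, 29], [182, 146, 0], [170, 131, 5], [156, 127, 49], [131, 120, 90], [113, 113, 107], [109, 111, 109], [109, 112, 110]]
271 [[75, 80, 80], [74, 79, 79], [81, 81, 74], [110, 93, 53], [158, 124, 16], [192, 154, 0], [195, 155, 0], [171, 133, 0], [166, 133, 5], [123, 105, 45], [73, 72, 61], [59, 64, 64], [62, 67, 68]]
```

The pointer tip is at (266,165.5) and the tab line at row about 159.9. At 2.24 mm/px, with a small parallax allowance, about 11.5 mm remains.

Emit:
send_rows(
  deltas=[
    [[0.002,0,0],[0,0,0],1],
    [[0.0045,0,0],[0,0,0],1],
    [[0.007,0,0],[0,0,0],1],
    [[0.009,0,0],[0,0,0],1],
    [[0.0105,0,0],[0,0,0],1],
    [[0.0115,0,0],[0,0,0],1],
    [[0.0115,0,0],[0,0,0],1],
    [[0.0115,0,0],[0,0,0],1],
    [[0.0115,0,0],[0,0,0],1],
    [[0.0115,0,0],[0,0,0],1],
    [[0.0115,0,0],[0,0,0],1],
  ],
)

```text
t: 9.43
tcp_pos: [0.5452, 0.1683, 0.2068]
orientation: [0.022, 0.951, -0.069, 0.3]
ft_force: [-0.4, -0.9, -4.7]
grip_width: 0.0857
grip_force: 1.9
```

```bash
python3 look.py pics/b2.png | grep -v start
python3 - <<'E'
import cv2
a=cv2.imread("pics/b2.png")[60:220,200:360]
cv2.imwrite("pics/b3.png",cv2.resize(a,None,fx=3.5,fy=3.5,interpolation=cv2.INTER_CUBIC))
E
```

```text
t 9.43 TCP in carriage0 mm [42.6 39.4 26.2] F [-2.9 -0.9 -3.7] w 0.0857 gf 1.8756257282802835
tab258+ [  nan   nan   nan 159.2 159.  159.2 159.4 159.6 159.8 160.  160.2 160.2
 160.  160.2 160.3 160.4 160.5 160.2   nan   nan]
ptr252+ [  nan   nan 184.  183.7 183.5 182.9 182.5 182.6 182.7 182.8 183.  183.3
 183.4 183.5 183.6   nan   nan   nan   nan   nan]
now
tab258+ [  nan   nan   nan   nan 158.5 159.  159.3 159.6 159.7 159.8 160.  160.1
 160.  160.1 160.3 160.4 160.5 160.2   nan   nan]
ptr252+ [  nan   nan   nan   nan 159.7 159.7 159.6 159.3 159.1   nan   nan   nan
   nan   nan   nan   nan   nan   nan   nan   nan]
```

View pics/b3.png

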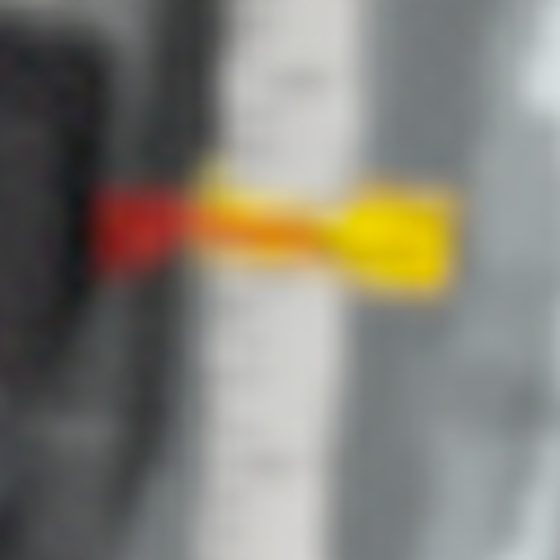

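The red pointer lies across the tab at zoomed (250,230). The tab line at that column is at about v=236, so the pointer is perhaps 1 mm high. I ease back 1 mm and start closing, keeping the -y finger close to the rest.

Emit:
send_rows(
  deltas=[
    [[-0.0005,0,0],[0,0,0],1],
    [[-0.001,0,0],[0,0,0],1],
    [[-0.001,0,0],[0,0,0],1],
    [[-0.001,0,0],[0,0,0],1],
    [[-0.001,0.001,0],[0,0,0],0.95],
    [[-0.001,0.0025,0],[0,0,0],0.9],
    [[-0.001,0.0045,0],[0,0,0],0.85],
    [[-0.001,0.006,0],[0,0,0],0.8],
    [[-0.001,0.0075,0],[0,0,0],0.75],
    [[-0.001,0.0085,0],[0,0,0],0.72],
    [[-0.001,0.0085,0],[0,0,0],0.72],
    [[-0.001,0.0085,0],[0,0,0],0.72],
  ],
  grip_force=30,
)

```text
t: 11.22
tcp_pos: [0.5433, 0.1601, 0.2062]
orientation: [0.022, 0.951, -0.069, 0.3]
ft_force: [-2.8, 2.5, -1.0]
grip_width: 0.0613
grip_force: 1.5
```

```bash
python3 look.py pics/c1.png | grep -A9 -e "t " -e now
```

```text
t 11.22 TCP in carriage0 mm [41.7 31.  26.2] F [-3.1  2.1  1. ] w 0.0613 gf 1.5353596955537796
start
tab258+ [  nan   nan   nan 159.2 159.  159.2 159.4 159.6 159.8 160.  160.2 160.2
 160.  160.2 160.3 160.4 160.5 160.2   nan   nan]
ptr252+ [  nan   nan 184.  183.7 183.5 182.9 182.5 182.6 182.7 182.8 183.  183.3
 183.4 183.5 183.6   nan   nan   nan   nan   nan]
now
tab258+ [  nan   nan   nan 158.2 158.4 158.9 159.1 159.3 159.3 159.3 159.7 160.1
 160.  160.1 160.3 160.4 160.5 160.2   nan   nan]
ptr252+ [  nan   nan   nan   nan 160.5 160.3 160.1 159.7 159.5 160.2   nan   nan
   nan   nan   nan   nan   nan   nan   nan   nan]
```

Emit:
send_rows(
  deltas=[
    [[0,0.001,0],[0,0,0],0.695],
    [[0,0.002,0],[0,0,0],0.67],
    [[0,0.003,0],[0,0,0],0.645],
    [[0,0.004,0],[0,0,0],0.62],
    [[0,0.005,0],[0,0,0],0.6],
    [[0,0.006,0],[0,0,0],0.575],
    [[0,0.007,0],[0,0,0],0.55],
    [[0,0.008,0],[0,0,0],0.525],
    [[0,0.009,0],[0,0,0],0.5],
    [[0,0.009,0],[0,0,0],0.5],
    [[0,0.009,0],[0,0,0],0.5],
  ],
)

```text
t: 12.9
tcp_pos: [0.542, 0.1526, 0.2064]
orientation: [0.02, 0.951, -0.069, 0.3]
ft_force: [-4.0, 6.6, -0.8]
grip_width: 0.0426
grip_force: 3.8
```

```bash
python3 look.py pics/c2.png | sed '/start/,/now/d'
```

```text
t 12.9 TCP in carriage0 mm [41.6 23.4 26.5] F [-4.5  5.9  2.1] w 0.0426 gf 3.79486377350986
tab258+ [  nan   nan   nan 158.2 158.4 158.9 159.1 159.3 159.3 159.3 159.7 160.1
 160.1 160.1 160.3 160.4 160.5 160.2   nan   nan]
ptr252+ [  nan   nan   nan 160.9 160.6 160.4 160.1 159.7 159.5 160.3   nan   nan
   nan   nan   nan   nan   nan   nan   nan   nan]
```

Emit:
send_rows(
  deltas=[
    [[0,0.001,0],[0,0,0],0.475],
    [[0,0.002,0],[0,0,0],0.45],
    [[0,0.003,0],[0,0,0],0.425],
    [[0,0.004,0],[0,0,0],0.4],
    [[0,0.005,0],[0,0,0],0.375],
    [[0,0.006,0],[0,0,0],0.35],
    [[0,0.0065,0],[0,0,0],0.325],
    [[0,0.007,0],[0,0,0],0.3],
    [[0,0.007,0],[0,0,0],0.27],
    [[0,0.007,0],[0,0,0],0.24],
    [[0,0.007,0],[0,0,0],0.2],
    [[0,0.007,0],[0,0,0],0.2],
    [[0,0.007,0],[0,0,0],0.2],
  ],
)

```text
t: 14.82
tcp_pos: [0.5409, 0.1455, 0.2065]
orientation: [0.02, 0.951, -0.069, 0.3]
ft_force: [-6.1, 5.8, 1.7]
grip_width: 0.022
grip_force: 31.3
```

```bash
python3 look.py pics/c3.png | sed '/start/,/now/d'
```

```text
t 14.82 TCP in carriage0 mm [41.7 16.1 26.6] F [-4.7  4.8  5.3] w 0.022 gf 31.271364837884903
tab258+ [  nan   nan   nan 158.2 158.4 158.9 159.1 159.3 159.3 159.3 159.7 160.1
 160.  160.1 160.3 160.4 160.5 160.2   nan   nan]
ptr252+ [  nan   nan   nan   nan 160.4 160.3 160.1 159.7 159.4 160.2   nan   nan
   nan   nan   nan   nan   nan   nan   nan   nan]
```

View pics/c3.png

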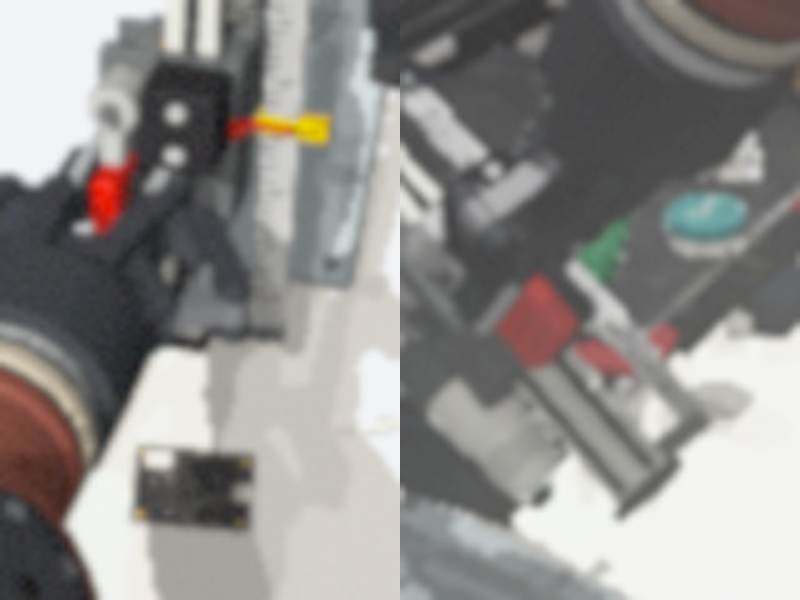

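The lever lies parallel to the rest between the fingers (top view, about (108,200)). The pointer is on the tab at (290,128) and the board has not moved. I hold briefly, then hand in.

Emit:
send_rows(
  deltas=[
    [[0,0,0],[0,0,0],0.2],
    [[0,0,0],[0,0,0],0.2],
    [[0,0,0],[0,0,0],0.2],
    [[0,0,0],[0,0,0],0.2],
    [[0,0,0],[0,0,0],0.2],
    [[0,0,0],[0,0,0],0.2],
  ],
)

```text
t: 15.88
tcp_pos: [0.5409, 0.1455, 0.2065]
orientation: [0.02, 0.951, -0.069, 0.3]
ft_force: [-5.3, 5.5, -0.1]
grip_width: 0.0219
grip_force: 31.3
```

Run:
```python
from h import *
where(); print(manip.hand_in())
```

```text
t 15.88 TCP in carriage0 mm [41.7 16.1 26.6] F [-5.1  4.7  3.4] w 0.0219 gf 31.269103959202766
the job is handed in; nothing more can be done
None
```

I handed the job in at 15.9 s, still squeezing the shut lever against the finger rest at about 31 N, with the pointer on the index line to about 1–2 mm by the top camera; the hand-in returned no verdict.

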